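# Snap the clip lid onto the food canister

### The job

Close the open white canister of biscuits: pick up its grey lid by the grip bar, set it squarely on the canister and press it straight down, without forcing it, until both side clips have snapped under the rim and the lid sits fully home. Then let go, leaving the pad and the other things on the table where they are.

Things in the scene. Friction and masses are not known exactly. Their poses are not given: they have to be found in the camera images.
- canister: Open rectangular white plastic canister, outside 120 (its x) x 88 (its y) x 66 mm tall, walls 3 mm (mouth 114 x 82), biscuits inside up to 51 mm. Origin: centre of its underside; z up. It cannot slide or tip sideways, but under load it sinks straight down into its soft pad and rises again when let go. Pressing down on it with more than 35 N is forcing it.
- canister_rim (a point): Centre of the canister's mouth, level with its rim top (canister z = 66 mm); axes as the canister's. A bead, 100 mm long, runs along the outside of both long walls (y = +-44 mm): it slopes out from the wall 1 mm below the rim top to y = +-48 mm at 9 mm below it, where its underside is flat.
- pad: Dark soft silicone pad 150 x 120 x 18 mm, fixed to the table, on which the canister stands. Origin: centre of its underside. Pressed, it gives easily (about 0.8 N per mm) and turns firm (10 N per mm) after 2.5 to 7 mm; how far it gives differs each time and cannot be seen, so the height at which the lid snaps home must be found by the force.
- lid: Grey plastic lid, 134 (its x) x 104 (its y) x 55 mm, 0.13 to 0.21 kg, right way up on the table beside the canister. Origin: centre of its underside at the foot of the end skirts (x = +-63.5 to +-66.5 mm, down to z = 0); z up; plate at z = 20 to 25 mm. A rounded plug under the plate, 111 x 79 mm, down to z = 12 mm, enters the mouth with 1.5 mm play all round.
- lid_grip (a point): Top centre of the lid's grip bar, at lid z = 55 mm; axes as the lid's. The bar stands in the middle of the plate: 64 mm long (lid x), 16 mm thick (lid y), 30 mm high above the plate, rounded edges.
- lid_seat (a point): Centre of the underside of the lid's plate (lid z = 20 mm). Home, it lies at point canister_rim, the lid's long side along the canister's, either way round (lid origin 46 mm over the canister's). The clips meet the bead about 7 mm before home; resistance grows to some 10 to 18 N just before they snap, about 1 mm before home, then falls.
- clip_left (a joint): Sprung clip arm, 30 mm wide and 22 mm long, hinged on the lid's long edge at lid y = +47 mm, its inward hook (top at lid z = 10 mm) catching under the bead. 0 rad: arm straight down (spring-held there); grows as it is spread outward, to about 0.2 while it rides over the bead.
- clip_right (a joint): The same clip arm on the lid's other long edge, at lid y = -47 mm. 0 rad: straight down; grows as it is spread outward.
- jam_jar: Jam jar, 59 x 60 x 85 mm, a bystander. Origin: centre of its underside.
- fruit_tin: Tin, 75 mm across, 58 mm tall, a bystander. Origin: centre of its underside.
- shot_glass: Small glass, 46 mm across, 57 mm tall, a bystander. Origin: centre of its underside.
Mind the look-alikes: they are no part of the job. What is shaped like the lid but green or purple is not meant. What is shaped like the pad but purple is not meant.

How it is judged:
By the outcome, as a careful person would: the job done as asked, in the order asked, and still so for the second after the job is handed in, with the robot touching nothing.
It also fails if it takes over 51 s, if anything falls off the work surface, if the arm or the gripper's body presses on something with over 40 N, if the wrist force passes 120 N, or if a joint passes its speed limit or range.

### The arm

A 6-joint arm with a two-finger parallel gripper is mounted at the origin on the work surface; the furniture and walls round the work are solid. World frame = base frame: x ahead of the robot, y to its left, z up, the work surface at z = 0. Lengths are in m, angles in degrees, forces in N, time in s.
With the tool pointing down it reaches from about 0.25 to 0.725 m from the base axis. Payload 9.7 kg.
Tool frame: the origin (TCP) lies where the fingers leave the gripper's body, on its centre line; the fingertips stand 73 mm ahead of it and the grasp point (between the pads) lies 54 mm ahead of it; y points along the fingers, x is the direction in which the jaws open and shut, and the axes are right-handed (so a half turn about y gives the same grasp; the last joint's range is limited). The gripper opens to 85 mm and grips with 20 to 120 N. Pads are 22 mm wide; open, the fingers measure 114 mm over their backs; the gripper's body (76 mm by 85 mm) begins 54 mm behind the grasp point. The pads swing forward as they close: fully open they stand 13 mm farther back than shut.
Start: joints at [66.921, 4.979, 10.078, 95.1, 0, 90], TCP at [0.216, 0.506, 0.304] pointing down, gripper open.
Joint ranges: [-179.16, 179.16], [-48.56, 103.87], [-65.8, 70.77], [-126.05, 130.52], [-82.76, 87.17], [-180, 180]. Speed limits (degrees/s): [127.2, 127.2, 147.25, 180, 180, 180].

### API

Orientations are given as [roll, pitch, yaw] about the fixed x, y, z axes, in that order (R = Rz(yaw) Ry(pitch) Rx(roll)).
In Python, from workcell import sensors, imaging, bot, models gives the robot as it stands.
- The arm moves only by the tool arm_command, never from a script. Its argument "rows" is one flat list of numbers, 7 for each row, row after row: the shift along the tool's x, y, z in cm, then the turn, a rotation vector about the tool's x, y, z in degrees, then the gripper's target within -1 to 1 (fully open at 1, half-way at 0, shut at -1). A call has 1 to 12 rows; each row is the pose to reach, as a shift and turn from the pose commanded when the call began, along the tool's axes at that moment; what a row does not reach only later rows make up. A row lasts 1/12 s, in which the tool goes at most 41.7 mm and 7.16 degrees, less where a joint would pass 70% of its speed; a pose out of reach is approached as far as the arm can. A call with a gripper value outside its range is refused whole. The fingers move at their own pace and stop on an object; "force" is the grip in N (left out, the last holds). Time passes only in rows, so rows that repeat a pose let the fingers close. It gives the time, the measured TCP pose, the force and the opening at its end, in the units of the state.
- sensors.get_obs(): the state, without advancing time (a new reading comes with each control period).
- imaging.camera(name): name is "scene" or "top" or "wrist"; returns a dict with "pixels" (480x640x3 uint8, blue, green, red), "z_map" (480x640 float32, m along the optical axis (not along the pixel's ray), 0 where there is no reading), "camera_matrix" (3x3 intrinsics, pixels), "world_from_camera" (4x4, takes a point from camera to world coordinates). Camera axes: x right, y up, looking along -z (the intrinsics and any distortion apply to the point x, -y, -z); pixel columns grow to the right and rows downward; lengths in m; the calibration is good to about 2 mm. A picture is of the moment at which its call begins.
- bot.job_done(): hands the job in, once; it reports no verdict.
Trained networks look in the newest picture that a camera, given by its name, has taken for a name from the list of things; names that differ only in an ending like _2 or _b are one class to them, and where a whole thing is asked for, a point or a joint stands for the part that bears it (a point fixed in the world has none). Each returns a list of dicts, best first, with "conf" (0 to 1); they miss things now and then, are a little off and sometimes report something else, mostly with a low value. They report only what shows in the picture. A call takes as long as a camera call. They do not tell look-alikes from the thing itself.
- models.search_frame(thing, camera): "extent" ([centre column, centre row, width, height] in pixels, round what is visible of it).
- models.spot_point(thing, camera): "location" ([column, row] in pixels: a listed point, or the origin of a listed thing).
The state is a dict: "time": time; "q": joint angles; "qd": joint speeds; "joint_efforts": joint torques, N m; "ee_pos": TCP position; "tcp_rot": TCP orientation; "wrist_force": force on the tool from outside, world axes, zero at the start; "torque": the same for the moment, N m; "opening": finger opening in m.
Only numpy, scipy, OpenCV 4.12 (cv2) and the standard library are available. Lean on these libraries where they do the work, as an engineer would, in place of code of your own. Each camera call takes 0.05 s, during which the arm holds its last target.

## Working session

There is one attempt and no reset: what is moved stays moved. The work goes in short steps, Python scripts to look and compute and a tool call to move; the robot and the scene stay as the last step left them, time stands still between calls to the robot, and variables do not carry over. Pictures are saved under pics/ and viewed, and the job is handed in when it is done.

Besides the shell and the picture viewer there is one more tool, called after "Call:" by a JSON object that holds its "method" and its "body", one argument or row to a line. arm_command: Moves the arm, as the interface text tells. Its arguments: {"type":"object","properties":{"rows":{"type":"array","items":{"type":"number"}},"force":{"type":"number"}},"required":["rows"]}

```bash
mkdir -p pics
cat > h.py <<'E'
import numpy as np, cv2
from workcell import sensors, imaging, bot, models
def w(c,u,v,z=None):
    K=c["camera_matrix"];T=c["world_from_camera"]
    d=np.array([(u-K[0,2])/K[0,0],-(v-K[1,2])/K[1,1],-1.0])
    if z is None:
        D=c["z_map"][int(round(v)),int(round(u))]; return (T@np.r_[d*D,1])[:3]
    r=T[:3,:3]@d; o=T[:3,3]; return o+r*(z-o[2])/r[2]
def cloud(c):
    K=c["camera_matrix"];T=c["world_from_camera"];D=c["z_map"]
    v,u=np.mgrid[:480,:640]
    P=np.stack([(u-K[0,2])/K[0,0]*D,-(v-K[1,2])/K[1,1]*D,-D],-1)
    return P@T[:3,:3].T+T[:3,3]
E
python3 - <<'E'
from h import *
print(sensors.get_obs())
for n in ["scene","top"]:
    c=imaging.camera(n); cv2.imwrite(f"pics/{n}0.png",c["pixels"])
    np.savez(f"{n}0.npz",**c)
    print(n,c["world_from_camera"][:3].round(3).tolist())
    for t in ["canister","pad","lid","jam_jar","fruit_tin","shot_glass"]:
        print(t,[(round(r["conf"],2),np.round(r["extent"]).tolist()) for r in models.search_frame(t,n)])
    for t in ["canister_rim","lid_grip","lid_seat"]:
        print(t,[(round(r["conf"],2),np.round(r["location"],1).tolist(),w(c,*r["location"]).round(3).tolist()) for r in models.spot_point(t,n)])
E
```

```text
{'time': 0.0, 'q': array([6.69214950e+01, 5.01102544e+00, 1.00336568e+01, 9.50989171e+01,
       1.36262672e-03, 8.99997594e+01]), 'qd': array([ 0.05166496,  0.04344665, -0.05213505,  0.05211254, -0.01380783,
       -0.03523869]), 'joint_efforts': array([ 1.16978757e-03, -5.20389068e+01,  4.64803112e+01,  1.61346188e-02,
        1.41368123e-04, -2.94294082e-07]), 'ee_pos': array([0.21553887, 0.50586247, 0.30317658]), 'tcp_rot': array([-8.99986371e+01,  7.62857897e-02,  6.69217356e+01]), 'wrist_force': array([-0.07112375, -0.37759582,  0.06942304]), 'torque': array([-0.00345915,  0.00115345,  0.00223909]), 'opening': 0.0856428496931872}
scene [[0.514, 0.654, -0.555, -0.085], [-0.857, 0.379, -0.348, -0.33], [-0.017, 0.655, 0.756, 0.858]]
canister [(0.66, [274.0, 215.0, 46.0, 58.0]), (0.61, [196.0, 270.0, 55.0, 60.0])]
pad [(0.98, [275.0, 220.0, 49.0, 58.0]), (0.74, [203.0, 274.0, 68.0, 71.0])]
lid [(0.88, [385.0, 270.0, 70.0, 54.0]), (0.8, [294.0, 311.0, 55.0, 61.0]), (0.73, [379.0, 354.0, 76.0, 75.0])]
jam_jar [(0.95, [356.0, 201.0, 20.0, 37.0])]
fruit_tin [(0.96, [212.0, 191.0, 34.0,
[... 688 characters left out ...]
3.0])]
pad [(0.89, [247.0, 310.0, 61.0, 70.0]), (0.87, [268.0, 229.0, 59.0, 64.0])]
lid [(0.94, [372.0, 223.0, 44.0, 54.0]), (0.87, [328.0, 289.0, 52.0, 59.0]), (0.7, [405.0, 291.0, 44.0, 60.0])]
jam_jar [(0.58, [320.0, 172.0, 20.0, 28.0])]
fruit_tin [(0.74, [194.0, 225.0, 34.0, 27.0])]
shot_glass [(0.59, [461.0, 241.0, 16.0, 16.0])]
canister_rim [(0.95, [259.6, 223.8], [0.528, 0.179, 0.06])]
lid_grip [(0.95, [408.8, 289.7], [0.338, -0.231, 0.024]), (0.92, [371.5, 216.8], [0.54, -0.133, 0.058]), (0.83, [326.3, 289.3], [0.342, -0.002, 0.054])]
lid_seat [(0.68, [332.4, 290.0], [0.34, -0.019, 0.054]), (0.62, [373.0, 221.9], [0.527, -0.137, 0.05]), (0.59, [399.6, 291.5], [0.334, -0.206, 0.023])]
```

Run:
```python
import cv2
for n,(a,b,c,d) in {"scene":(150,400,150,520),"top":(150,360,160,500)}.items():
    i=cv2.imread(f"pics/{n}0.png")[a:b,c:d]; f=800/(d-c)
    cv2.imwrite(f"pics/{n}0c.png",cv2.resize(i,None,fx=f,fy=f,interpolation=cv2.INTER_CUBIC))
```

```text
(no output)
```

View pics/scene0c.png

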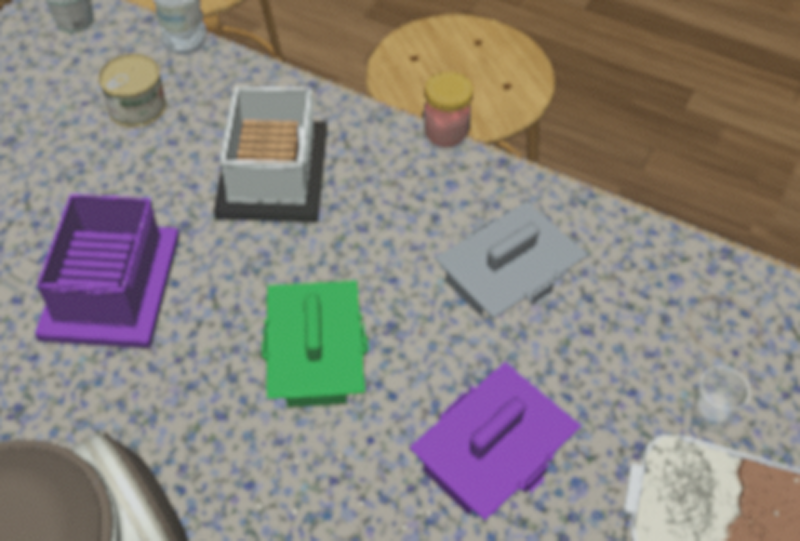

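View pics/top0c.png

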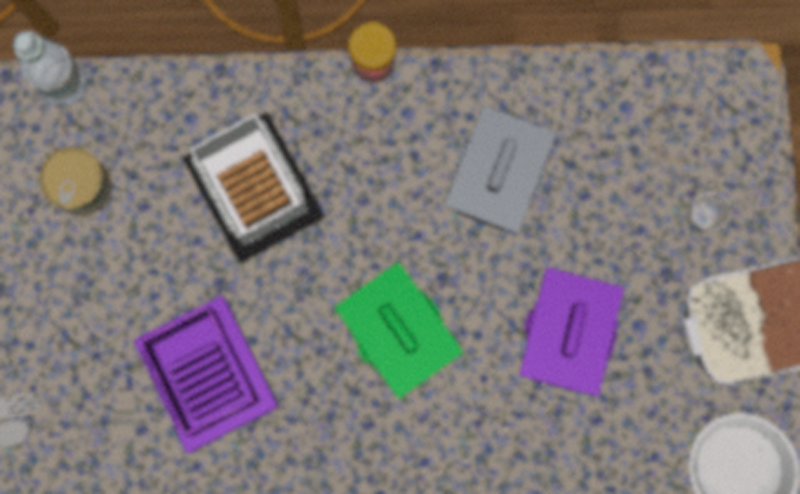

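The grey lid is at about (385,270) in scene and (372,223) in top. The white canister is at about (274,210) in scene and (266,226) in top. The green and purple ones are decoys. Next I'll estimate poses from depth.

Run:
```python
from h import *
def rect(p):
    (c,s,a)=cv2.minAreaRect((p*1000).astype(np.float32)); return np.round(c,1),np.round(s,1),round(a,1)
for n in ["scene","top"]:
    c=dict(np.load(f"{n}0.npz")); P=cloud(c); z=P[...,2]; ok=c["z_map"]>0
    def sel(cx,cy,r,a,b): return ok&(np.hypot(P[...,0]-cx,P[...,1]-cy)<r)&(z>a)&(z<b)
    for nm,m in {"plate":sel(.525,-.14,.1,.015,.035),"bar":sel(.525,-.14,.1,.04,.07),"rim":sel(.52,.17,.1,.078,.095)}.items():
        q=P[m]; print(n,nm,m.sum(),rect(q[:,:2]),np.percentile(q[:,2],[5,50,95]).round(4))
    m=sel(.525,-.14,.1,.005,.1);print(np.histogram(z[m],bins=np.arange(.005,.1,.005)))
    m=sel(.52,.17,.1,.005,.1);print(np.histogram(z[m],bins=np.arange(.005,.1,.005)))
```

```text
scene plate 1802 (array([ 536.7, -137.1]), array([104.8, 136.6]), 67.8) [0.0223 0.0256 0.0283]
scene bar 221 (array([ 535.5, -137.3]), array([15.7, 63.9]), 67.5) [0.0414 0.0539 0.0571]
scene rim 360 (array([523.8, 163.8]), array([125.1,  94.6]), 29.1) [0.0785 0.0829 0.086 ]
(array([  49,   43,   34,  610, 1128,   30,   28,   33,   34,   79,   75,
          0,    0,    0,    0,    0,    0,    0]), array([0.005, 0.01 , 0.015, 0.02 , 0.025, 0.03 , 0.035, 0.04 , 0.045,
       0.05 , 0.055, 0.06 , 0.065, 0.07 , 0.075, 0.08 , 0.085, 0.09 ,
       0.095]))
(array([ 76,  94, 471, 182,  68,  79, 111, 115, 107, 106, 125, 159, 439,
       227, 144, 240,  56,   0]), array([0.005, 0.01 , 0.015, 0.02 , 0.025, 0.03 , 0.035, 0.04 , 0.045,
       0.05 , 0.055, 0.06 , 0.065, 0.07 , 0.075, 0.08 , 0.085, 0.09 ,
       0.095]))
top plate 1468 (array([ 533.5, -139.2]), array([103.5, 135.5]), 66.9) [0.02   0.0256 0.0308]
top bar 126 (array([ 532.7, -138.8]), array([15.8, 62.7]), 67.1) [0.0486 0.0549 0.0604]
top rim 258 (array([521. , 161.5]), array([121.7,  95.4]), 27.5) [0.0786 0.0834 0.088 ]
(array([187,  21,  72, 550, 720, 126,   1,   1,  14,  51,  52,   8,   0,
         0,   0,   0,   0,   0]), array([0.005, 0.01 , 0.015, 0.02 , 0.025, 0.03 , 0.035, 0.04 , 0.045,
       0.05 , 0.055, 0.06 , 0.065, 0.07 , 0.075, 0.08 , 0.085, 0.09 ,
       0.095]))
(array([141, 106, 455, 374,  98,  33,  42,  33,  53,  77,  93, 116, 245,
       161,  94, 136,  78,   3]), array([0.005, 0.01 , 0.015, 0.02 , 0.025, 0.03 , 0.035, 0.04 , 0.045,
       0.05 , 0.055, 0.06 , 0.065, 0.07 , 0.075, 0.08 , 0.085, 0.09 ,
       0.095]))
```

Call:
{"method": "arm_command", "body": {
  "rows": [-2,0,-4,0,0,0,1,-4,0,-8,0,0,0,1,-6,0,-12,0,0,0,1,-8,0,-16,0,0,0,1,-10,0,-20,0,0,0,1,-12,0,-24,0,0,0,1,-14,0,-28,0,0,0,1,-15.5,0,-32,0,0,0,1,-17,0,-35,0,0,0,1,-18.5,0,-38.5,0,0,0,1,-19.5,0,-41.4,0,0,0,1,-19.5,0,-41.4,0,0,0,1]
}}

```text
time: 2.0
ee_pos: [0.5236, 0.1598, 0.3029]
tcp_rot: [-90.1, 0.1, 66.6]
wrist_force: [0.6, 1.2, -0.9]
opening: 0.0852
```

Run:
```python
from h import *
o=sensors.get_obs(); print(o["q"].round(1),o["ee_pos"].round(4),o["tcp_rot"].round(2))
c=imaging.camera("wrist"); cv2.imwrite("pics/w1.png",c["pixels"]); np.savez("w1.npz",**c)
print(c["world_from_camera"].round(3))
```

```text
[17.   4.6  9.6 95.  -0.1 40.4] [0.5236 0.1598 0.3029] [-9.005e+01  7.000e-02  6.663e+01]
[[ 0.397 -0.882 -0.255  0.46 ]
 [ 0.918  0.381  0.112  0.188]
 [-0.002 -0.278  0.96   0.374]
 [ 0.     0.     0.     1.   ]]
```

View pics/w1.png

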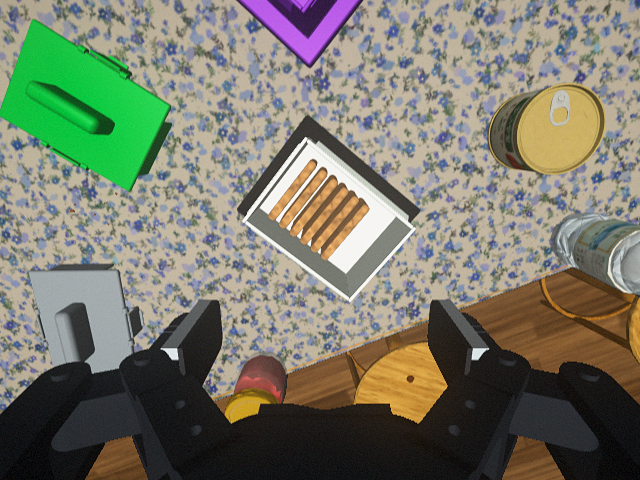

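The wrist view shows the white canister at (330,220), with its four rim corners visible, and the grey lid at the lower left. I'll fit the rim.

```bash
cat >> h.py <<'E'
def rect(p):
    (c,s,a)=cv2.minAreaRect((p*1000).astype(np.float32))
    if s[0]<s[1]: s=s[::-1]; a-=90
    return np.round(c,1),np.round(s,1),round(a,2)
E
cat > rim.py <<'E'
from h import *
import sys
c=dict(np.load(sys.argv[1])); P=cloud(c); z=P[...,2]; d=np.hypot(P[...,0]-.522,P[...,1]-.163)
near=d<.085
print("hist",np.histogram(z[near],bins=np.arange(.06,.1,.003)))
m=near&(z>.079)&(z<.09); m=cv2.morphologyEx(m.astype(np.uint8),cv2.MORPH_OPEN,np.ones((2,2)))>0
# colour-based: white within hull
print(m.sum(),rect(P[m][:,:2]),"zmed",np.median(z[m]))
im=c["pixels"].copy(); im[m]=(0,0,255); cv2.imwrite("pics/rimmask_"+sys.argv[1][:-4]+".png",cv2.resize(im[90:330,200:460],None,fx=3,fy=3,interpolation=cv2.INTER_NEAREST)[:600])
E
python3 rim.py w1.npz
```

```text
hist (array([ 360,  368, 1911, 2253,  236,  429,  565,  961, 1242,    0,    0,
          0,    0]), array([0.06 , 0.063, 0.066, 0.069, 0.072, 0.075, 0.078, 0.081, 0.084,
       0.087, 0.09 , 0.093, 0.096, 0.099]))
2583 (array([542.4, 162.3]), array([152.2, 122.3]), 27.4) zmed 0.08387495645074255
```

```bash
sleep 1; ls pics
```

```text
rimmask_w1.png
scene0.png
scene0c.png
top0.png
top0c.png
w1.png
```

View pics/rimmask_w1.png

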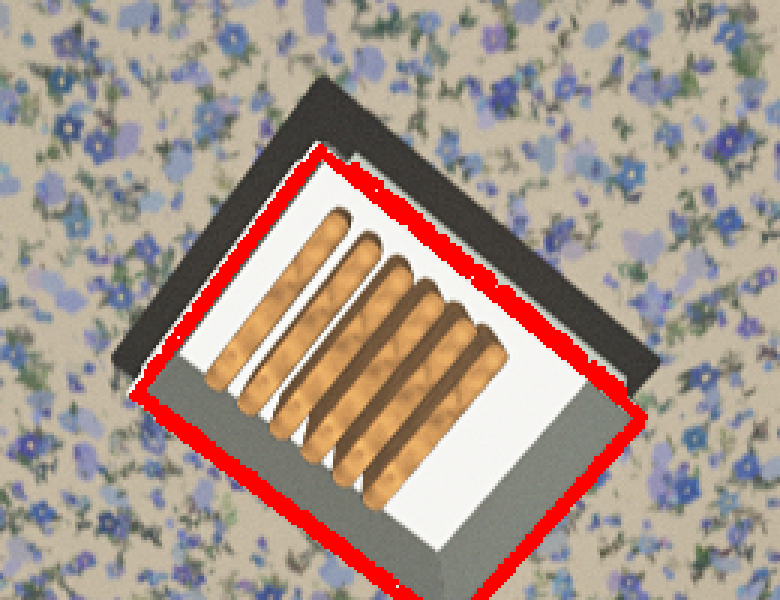

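```bash
cat > rim2.py <<'E'
from h import *
import sys
from scipy.optimize import least_squares
def fit(f,zmin):
    c=dict(np.load(f)); P=cloud(c); z=P[...,2]; d=np.hypot(P[...,0]-.522,P[...,1]-.163)
    m=((d<.085)&(z>zmin)&(z<.09)).astype(np.uint8)
    n,l,s,_=cv2.connectedComponentsWithStats(m); m=l==1+np.argmax(s[1:,4])
    q=P[m]
    def res(p):
        C,S=np.cos(p[2]),np.sin(p[2]); x=(q[:,0]-p[0])*C+(q[:,1]-p[1])*S; y=-(q[:,0]-p[0])*S+(q[:,1]-p[1])*C
        a=np.abs(x)-.0585; b=np.abs(y)-.0425
        sd=np.where((a>0)&(b>0),np.hypot(a,b),np.maximum(a,b))
        return 1000*np.sign(sd)*np.maximum(np.abs(sd)-.0015,0)
    r=least_squares(res,[.522,.163,np.radians(28)],loss="soft_l1",f_scale=.5)
    print(f,zmin,m.sum(),(r.x[:2]*1000).round(2),np.degrees(r.x[2]).round(2),"rms",np.sqrt(np.mean(r.fun**2)).round(2),"z",np.median(q[:,2]).round(4),rect(q[:,:2]))
for zm in (.079,.082,.0835): fit(sys.argv[1],zm)
E
python3 rim2.py w1.npz
```

```text
w1.npz 0.079 2602 [522.36 164.84] 27.83 rms 0.54 z 0.0839 (array([522.5, 164.5]), array([121.2,  93.6]), 27.84)
w1.npz 0.082 2007 [522.7  164.58] 27.87 rms 0.19 z 0.0843 (array([522.8, 164.6]), array([120.6,  90.7]), 27.9)
w1.npz 0.0835 1585 [522.76 164.46] 27.83 rms 0.07 z 0.0845 (array([522.9, 164.6]), array([119.9,  89.3]), 27.95)
```

Call:
{"method": "arm_command", "body": {
  "rows": [0,0,0,0,-7,0,1,0,0,0,0,-14,0,1,0,0,0,0,-21,0,1,0,0,0,0,-28,0,1,0,0,0,0,-35,0,1,0,0,0,0,-42,0,1,0,0,0,0,-49,0,1,0,0,0,0,-51,0,1,0,0,0,0,-51,0,1,0,0,0,0,-51,0,1]
}}

```text
time: 2.88
ee_pos: [0.5196, 0.1649, 0.3041]
tcp_rot: [-90.0, -0.0, 117.9]
wrist_force: [0.2, -0.2, -0.3]
opening: 0.0851
```

```bash
python3 - <<'E'
from h import *
o=sensors.get_obs(); print(o["q"].round(1),o["ee_pos"].round(4),o["tcp_rot"].round(2))
c=imaging.camera("wrist"); cv2.imwrite("pics/w2.png",c["pixels"]); np.savez("w2.npz",**c)
E
python3 rim2.py w2.npz
```

```text
[ 17.6   4.3   9.4  95.1   0.  -10.3] [0.5196 0.1649 0.3041] [-90.01  -0.   117.87]
w2.npz 0.079 2580 [522.66 163.88] 27.85 rms 0.57 z 0.084 (array([523., 164.]), array([120.9,  93.4]), 27.84)
w2.npz 0.082 2003 [522.76 163.95] 27.78 rms 0.2 z 0.0843 (array([522.9, 164.1]), array([120.9,  90.6]), 27.77)
w2.npz 0.0835 1587 [522.77 163.93] 27.83 rms 0.06 z 0.0845 (array([523.1, 164.1]), array([119.9,  89.1]), 27.89)
```

View pics/w2.png

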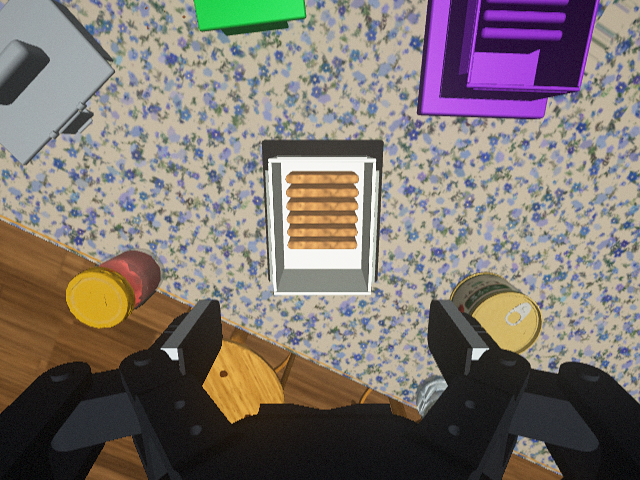

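The canister is centred at (320,220), square in view. It fits at (522.8, 163.9) with yaw 27.8°. Now over to the lid.

Call:
{"method": "arm_command", "body": {
  "rows": [-3,0,1.4,0,6,0,1,-6,0,2.8,0,12,0,1,-9,0,4.2,0,18,0,1,-12,0,5.6,0,24,0,1,-15,0,7,0,30,0,1,-18,0,8.4,0,36,0,1,-21,0,9.8,0,42,0,1,-24,0,11.2,0,48,0,1,-27,0,12.7,0,50.3,0,1,-27.5,0,12.9,0,50.3,0,1,-27.5,0,12.9,0,50.3,0,1,-27.5,0,12.9,0,50.3,0,1]
}}

```text
time: 3.93
ee_pos: [0.5348, -0.1389, 0.3038]
tcp_rot: [-90.0, -0.0, 67.6]
wrist_force: [-0.3, 0.3, 0.2]
opening: 0.0854
```

```bash
cat > lid.py <<'E'
from h import *
import sys
c=dict(np.load(sys.argv[1])); P=cloud(c); z=P[...,2]; g=(np.ptp(c["pixels"].astype(int),axis=2)<30)
d=np.hypot(P[...,0]-.534,P[...,1]+.138)
for nm,a,b in (("plate",.021,.029),("bar",.045,.065),("bartop",.053,.06)):
    m=((d<.09)&(z>a)&(z<b)&g).astype(np.uint8); m=cv2.morphologyEx(m,cv2.MORPH_OPEN,np.ones((3,3)))
    n,l,s,_=cv2.connectedComponentsWithStats(m); m=l==1+np.argmax(s[1:,4])
    print(nm,m.sum(),rect(P[m][:,:2]),np.median(z[m]).round(4),P[m].mean(0).round(4))
E
python3 - <<'E'
from h import *
o=sensors.get_obs(); print(o["q"].round(1),o["ee_pos"].round(4),o["tcp_rot"].round(2))
c=imaging.camera("wrist"); cv2.imwrite("pics/w3.png",c["pixels"]); np.savez("w3.npz",**c)
E
python3 lid.py w3.npz
```

```text
[-14.6   5.3  10.5  95.1   0.    7.9] [ 0.5348 -0.1389  0.3038] [-8.998e+01 -2.000e-02  6.757e+01]
plate 11322 (array([ 534.8, -136.5]), array([133., 104.]), -22.35) 0.0257 [ 0.531  -0.135   0.0257]
bar 1101 (array([ 534.3, -136.3]), array([62.3, 15.4]), -22.67) 0.055 [ 0.5334 -0.136   0.0547]
bartop 922 (array([ 535.1, -136.6]), array([60.4, 13.8]), -23.15) 0.0553 [ 0.5343 -0.1362  0.0552]
```

View pics/w3.png

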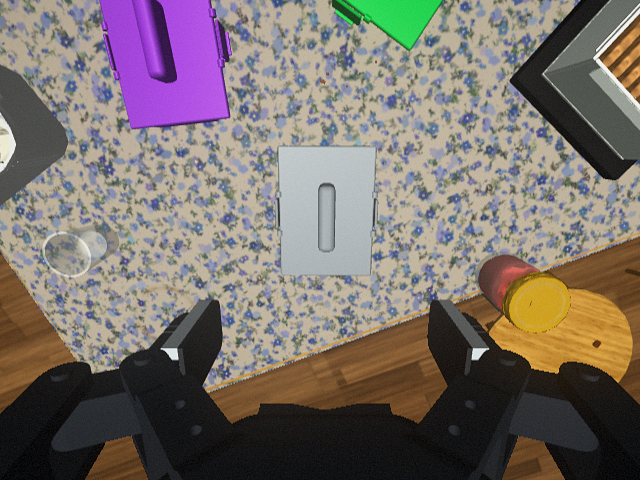

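The grey lid is at (326,210), squarely under the gripper with its bar aligned. I'll descend.

Call:
{"method": "arm_command", "body": {
  "rows": [0.2,3,0.1,0,0,0,1,0.2,6,0.1,0,0,0,1,0.2,9,0.1,0,0,0,1,0.2,12,0.1,0,0,0,1,0.2,14,0.1,0,0,0,1,0.2,16,0.1,0,0,0,1,0.2,18,0.1,0,0,0,1,0.2,19,0.1,0,0,0,1,0.2,19.7,0.1,0,0,0,1,0.2,20.1,0.1,0,0,0,1,0.2,20.1,0.1,0,0,0,1]
}}

```text
time: 4.9
ee_pos: [0.5347, -0.1364, 0.1029]
tcp_rot: [-90.0, -0.0, 67.7]
wrist_force: [0.2, 0.3, 0.2]
opening: 0.0854
```

```bash
python3 - <<'E'
from h import *
o=sensors.get_obs(); print(o["ee_pos"].round(4),o["tcp_rot"].round(2),o["wrist_force"].round(1))
c=imaging.camera("wrist"); cv2.imwrite("pics/w4.png",c["pixels"]); np.savez("w4.npz",**c)
E
python3 lid.py w4.npz
```

```text
[ 0.5347 -0.1364  0.1029] [-90.    -0.    67.66] [0.2 0.3 0.2]
plate 47847 (array([ 535.1, -136.5]), array([133.5, 104.4]), -22.78) 0.0257 [ 0.5231 -0.1314  0.0257]
bar 6000 (array([ 534.5, -136.2]), array([63.4, 16.1]), -22.82) 0.0551 [ 0.5311 -0.1348  0.0546]
bartop 5051 (array([ 535.1, -136.5]), array([62.3, 14.1]), -22.72) 0.0553 [ 0.5327 -0.1355  0.0552]
```

View pics/w4.png

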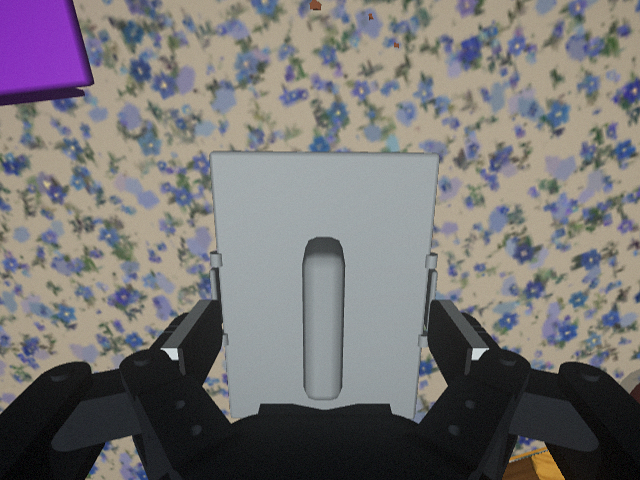

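Call:
{"method": "arm_command", "body": {
  "rows": [0,0,0,0,0,0,-1,0,0,0,0,0,0,-1,0,0,0,0,0,0,-1,0,0,0,0,0,0,-1,0,0,0,0,0,0,-1,0,0,0,0,0,0,-1,0,0,0,0,0,0,-1,0,0,0,0,0,0,-1,0,0,0,0,0,0,-1,0,0,0,0,0,0,-1,0,0,0,0,0,0,-1,0,0,0,0,0,0,-1],
  "force": 80
}}

```text
time: 5.95
ee_pos: [0.5348, -0.137, 0.1033]
tcp_rot: [-90.0, 0.0, 67.6]
wrist_force: [-1.7, -1.5, 5.0]
opening: 0.0147
```

```bash
python3 - <<'E'
from h import *
o=sensors.get_obs(); print(o["ee_pos"].round(4),o["tcp_rot"].round(2),o["wrist_force"].round(1),o["opening"])
c=imaging.camera("wrist"); cv2.imwrite("pics/w5.png",c["pixels"]); np.savez("w5.npz",**c)
E
python3 lid.py w5.npz
```

```text
[ 0.5348 -0.137   0.1033] [-9.004e+01  1.000e-02  6.761e+01] [-1.7 -1.5  5. ] 0.014719151980261016
plate 34122 (array([ 515.5, -128.4]), array([104.4,  90.8]), 67.35) 0.0257 [ 0.5061 -0.1244  0.0257]
bar 7447 (array([ 533.2, -137.9]), array([61. , 38.9]), -44.02) 0.0551 [ 0.5304 -0.1344  0.0549]
bartop 5158 (array([ 536.9, -133.6]), array([62.2, 20.9]), -23.34) 0.0553 [ 0.5328 -0.1351  0.0553]
```

View pics/w5.png

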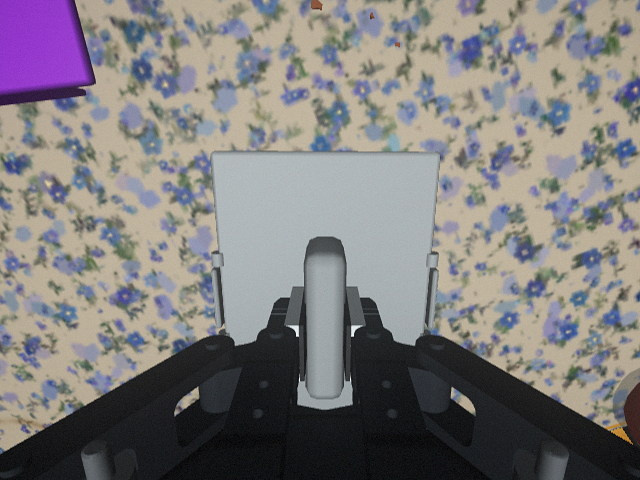

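Call:
{"method": "arm_command", "body": {
  "rows": [0,-0.5,0,0,0,0,-1,0,-1.5,0,0,0,0,-1,0,-3,0,0,0,0,-1,0,-5,0,0,0,0,-1,0,-7,0,0,0,0,-1,0,-9,0,0,0,0,-1,0,-11,0,0,0,0,-1,0,-13,0,0,0,0,-1,0,-15,0,0,0,0,-1,0,-16,0,0,0,0,-1,0,-16,0,0,0,0,-1,0,-16,0,0,0,0,-1],
  "force": 80
}}

```text
time: 7.0
ee_pos: [0.5348, -0.1368, 0.2627]
tcp_rot: [-90.0, -0.0, 67.6]
wrist_force: [-0.5, -0.4, -2.1]
opening: 0.0146
```

```bash
cat > held.py <<'E'
from h import *
import sys
from scipy.spatial.transform import Rotation as R
o=sensors.get_obs(); print(o["ee_pos"].round(4),o["tcp_rot"].round(2),o["wrist_force"].round(1),o["torque"].round(2),o["opening"].round(4))
c=imaging.camera("wrist"); cv2.imwrite(f"pics/{sys.argv[1]}.png",c["pixels"]); np.savez(sys.argv[1]+".npz",**c)
P=cloud(c); Rt=R.from_euler("xyz",o["tcp_rot"],degrees=True).as_matrix()
Q=(P-o["ee_pos"])@Rt   # tool frame
np.save("Q.npy",Q)
m=(np.abs(Q[...,0])<.07)&(np.abs(Q[...,2])<.09)&(Q[...,1]>.065)&(Q[...,1]<.09)&(np.arange(480)[:,None]<270)&(c["z_map"]>0)
m=m.astype(np.uint8); n,l,s,_=cv2.connectedComponentsWithStats(m); m=l==1+np.argmax(s[1:,4])
q=Q[m]; A=np.c_[q[:,0],q[:,2],np.ones(len(q))]; k=np.linalg.lstsq(A,q[:,1],rcond=None)[0]
print("plate n",m.sum(),"tilt deg x,z",np.degrees(k[:2]).round(2),"y at tcp",k[2].round(4), "x range",q[:,0].min(),q[:,0].max(),"z range",q[:,2].min(),q[:,2].max())
# edges: per z-row left/right; far edge
zb=np.arange(q[:,2].min()+.004,q[:,2].max(),.004) if True else 0
L=[];Rr=[];zz=[]
for a in np.linspace(q[:,2].min()+.005,q[:,2].max()-.005,20):
    b=np.abs(q[:,2]-a)<.001
    if b.sum()>20: L.append(q[b,0].min());Rr.append(q[b,0].max());zz.append(a)
zz,L,Rr=map(np.array,(zz,L,Rr)); print("width",(Rr-L).round(4))
print("centre x",((L+Rr)/2).round(4),"yaw slope deg",np.degrees(np.polyfit(zz,(L+Rr)/2,1)[0]).round(2))
E
python3 held.py w6
```

```text
Traceback (most recent call last):
  File "held.py", line 4, in <module>
    o=sensors.get_obs(); print(o["ee_pos"].round(4),o["tcp_rot"].round(2),o["wrist_force"].round(1),o["torque"].round(2),o["opening"].round(4))
                                                                                                                         ^^^^^^^^^^^^^^^^^^
AttributeError: 'float' object has no attribute 'round'
```

```bash
sleep 2
sed -i 's/o\["opening"\].round(4)/o["opening"]/' held.py; python3 held.py w6
```

```text
[ 0.5348 -0.1368  0.2627] [-9.001e+01 -1.000e-02  6.763e+01] [-0.5 -0.4 -2.1] [0.04 0.01 0.07] 0.0145955748151475
plate n 25294 tilt deg x,z [0.06 0.38] y at tcp 0.0773 x range -0.05097453813068475 0.052295280072011244 z range 0.013114696299590552 0.06638183197512497
width [0.1014 0.1007 0.1021 0.0948 0.0952 0.0955 0.0957 0.0956 0.0948 0.0956
 0.0954 0.0956 0.0954 0.0954 0.0949 0.0955 0.0957 0.0954 0.0956 0.0958]
centre x [0.0007 0.0008 0.0009 0.0007 0.001  0.0006 0.0011 0.0005 0.0006 0.0009
 0.0006 0.0011 0.0006 0.0011 0.0006 0.0008 0.0006 0.0009 0.0007 0.001 ] yaw slope deg 0.11
```

View pics/w6.png

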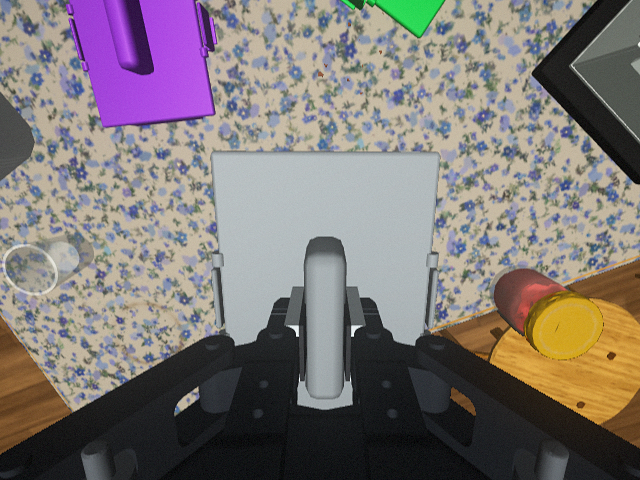

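The lid is held level and centred. Carrying it over the canister.

Call:
{"method": "arm_command", "body": {
  "rows": [1.5,0,0.7,0,-4,0,-1,4,0,1.8,0,-9,0,-1,7,0,3.2,0,-14,0,-1,10,0,4.6,0,-19,0,-1,13,0,6,0,-24,0,-1,16,0,7.4,0,-29,0,-1,19,0,8.7,0,-35,0,-1,22,0,10.1,0,-41,0,-1,24.5,0,11.2,0,-46,0,-1,26.5,0,12.1,0,-49,0,-1,27.28,0,12.5,0,-50.2,0,-1,27.28,0,12.5,0,-50.2,0,-1]
}}

```text
time: 8.05
ee_pos: [0.5223, 0.1644, 0.2613]
tcp_rot: [-89.9, -0.0, 118.0]
wrist_force: [0.2, -1.5, -1.2]
opening: 0.0145
```

Call:
{"method": "arm_command", "body": {
  "rows": [0,0,0,0,0,0,-1,0,0,0,0,0,0,-1,0,0,0,0,0,0,-1]
}}

```text
time: 8.3
ee_pos: [0.523, 0.1618, 0.2627]
tcp_rot: [-90.0, 0.0, 117.7]
wrist_force: [-0.4, -0.3, -0.8]
opening: 0.0148
```

```bash
python3 held.py w7
```

```text
[0.523  0.1618 0.2627] [-8.9980e+01  1.0000e-02  1.1769e+02] [-0.4 -0.3 -0.8] [0.02 0.   0.03] 0.014836387118390314
plate n 25309 tilt deg x,z [0.09 0.41] y at tcp 0.0772 x range -0.05100758652820836 0.05170629835410769 z range 0.012498221844008521 0.06597610999281409
width [0.1011 0.101  0.102  0.0953 0.0956 0.0956 0.0956 0.0959 0.0953 0.0961
 0.0953 0.0953 0.095  0.0952 0.0955 0.0961 0.0952 0.0955 0.0956 0.095 ]
centre x [ 0.0002  0.0003  0.0003  0.0001  0.0004  0.0003  0.0005  0.0002  0.
  0.0001  0.0001  0.0005  0.      0.0005 -0.0001  0.0005  0.0001  0.0003
  0.0001  0.0004] yaw slope deg -0.02
```

View pics/w7.png

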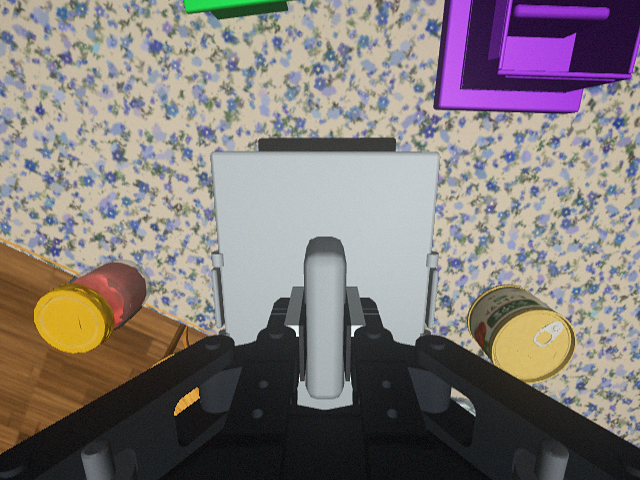

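Call:
{"method": "arm_command", "body": {
  "rows": [0,0,0,0,0,0,-1,0,0,0,0,0,0,-1]
}}

```text
time: 8.52
ee_pos: [0.523, 0.1623, 0.263]
tcp_rot: [-90.0, 0.0, 117.7]
wrist_force: [-0.1, 0.4, -1.8]
opening: 0.0146
```

```bash
python3 held.py w8 | grep -v width
python3 - <<'E'
from h import *
from scipy.spatial.transform import Rotation as R
# lens pose vs TCP
poses={"w1":([.5236,.1598,.3029],[-90.05,.07,66.63]),"w2":([.5196,.1649,.3041],[-90.01,0,117.87]),"w3":([.5348,-.1389,.3038],[-89.98,-.02,67.57]),"w4":([.5347,-.1364,.1029],[-90,0,67.66]),"w6":([.5348,-.1368,.2627],[-90.01,-.01,67.63]),"w7":([.523,.1618,.2627],[-89.98,.01,117.69])}
o=sensors.get_obs(); poses["w8"]=(o["ee_pos"],o["tcp_rot"])
for k,(p,r) in poses.items():
    T=np.load(k+".npz")["world_from_camera"]; Rt=R.from_euler("xyz",r,degrees=True).as_matrix()
    print(k,(Rt.T@(T[:3,3]-p)*1000).round(2),R.from_matrix(Rt.T@T[:3,:3]).as_euler("xyz",degrees=True).round(2))
E
```

```text
[0.523  0.1623 0.263 ] [-90.01   0.   117.75] [-0.1  0.4 -1.8] [ 0.01 -0.    0.02] 0.014646331203274713
plate n 25316 tilt deg x,z [0.1  0.37] y at tcp 0.0773 x range -0.05113008726866878 0.05168431452305644 z range 0.012838729713142462 0.06595037692095189
 0.095  0.0957 0.0953 0.0953 0.0953 0.0955 0.0953 0.0954 0.0954 0.0957]
centre x [ 0.0002  0.      0.0001  0.0002  0.0002  0.0001  0.0003  0.0003  0.0001
  0.      0.0001  0.0001  0.0001  0.0005 -0.0001  0.0005  0.0001  0.0005
  0.0002  0.0001] yaw slope deg 0.16
w1 [  0.78 -70.7   69.88] [7.389e+01 0.000e+00 2.000e-02]
w2 [  0.29 -70.65  69.41] [7.393e+01 0.000e+00 5.000e-02]
w3 [  0.79 -70.72  69.98] [7.39e+01 1.00e-02 3.00e-02]
w4 [  0.83 -70.72  69.88] [7.39e+01 0.00e+00 2.00e-02]
w6 [  0.74 -70.74  69.94] [7.389e+01 1.000e-02 3.000e-02]
w7 [  0.29 -70.73  69.39] [7.393e+01 1.000e-02 6.000e-02]
w8 [  0.2  -70.74  69.45] [7.393e+01 2.000e-02 6.000e-02]
```

Call:
{"method": "arm_command", "body": {
  "rows": [0.07,0.5,0,0,-0.1,0,-1,0.14,1.5,0.02,0,-0.2,0,-1,0.14,2.5,0.02,0,-0.2,0,-1,0.14,3.5,0.02,0,-0.2,0,-1,0.14,4.5,0.02,0,-0.2,0,-1,0.14,5.5,0.02,0,-0.2,0,-1,0.14,6,0.02,0,-0.2,0,-1,0.14,6,0.02,0,-0.2,0,-1,0.14,6,0.02,0,-0.2,0,-1,0.14,6,0.02,0,-0.2,0,-1]
}}

```text
time: 9.4
ee_pos: [0.5223, 0.1642, 0.2034]
tcp_rot: [-90.0, 0.0, 118.0]
wrist_force: [0.5, 0.9, -2.0]
opening: 0.0146
```

```bash
python3 held.py w9 | grep -v width
python3 - <<'E'
from h import *
for n in ("scene","top"):
    c=imaging.camera(n); np.savez(n+"9.npz",**c)
    P=cloud(c);z=P[...,2]; d=np.hypot(P[...,0]-.522,P[...,1]-.163)
    m=((d<.09)&(z>.118)&(z<.132)).astype(np.uint8); _,l,s,_=cv2.connectedComponentsWithStats(m); m=l==1+np.argmax(s[1:,4]); print(n,rect(P[m][:,:2]),np.median(z[m]))
    a=c["pixels"]; r=(slice(160,270),slice(220,340)) if n=="scene" else (slice(180,280),slice(210,320))
    cv2.imwrite(f"pics/{n}9.png",cv2.resize(a[r],None,fx=5,fy=5,interpolation=cv2.INTER_CUBIC))
E
```

```text
[0.5223 0.1642 0.2034] [-9.0040e+01  1.0000e-02  1.1802e+02] [ 0.5  0.9 -2. ] [-0.03  0.01  0.04] 0.014554896528028974
plate n 25297 tilt deg x,z [0.08 0.35] y at tcp 0.0773 x range -0.05112304704531858 0.05141743897157483 z range 0.01274079676302033 0.06596632761532162
 0.0953 0.096  0.095  0.0956 0.0956 0.0956 0.0951 0.0955 0.0958 0.0955]
centre x [-0.      0.0005 -0.0002  0.0003  0.0004 -0.      0.0005 -0.0001  0.0001
  0.0003  0.0002  0.0002  0.0001  0.0005  0.      0.0007  0.0002  0.0006
 -0.0003  0.0005] yaw slope deg 0.24
scene (array([521.4, 162.5]), array([133.1, 103.8]), 30.86) 0.12586146857275804
top (array([514.5, 108.2]), array([68.7, 10.8]), 24.14) 0.1263124418402738
```

View pics/scene9.png

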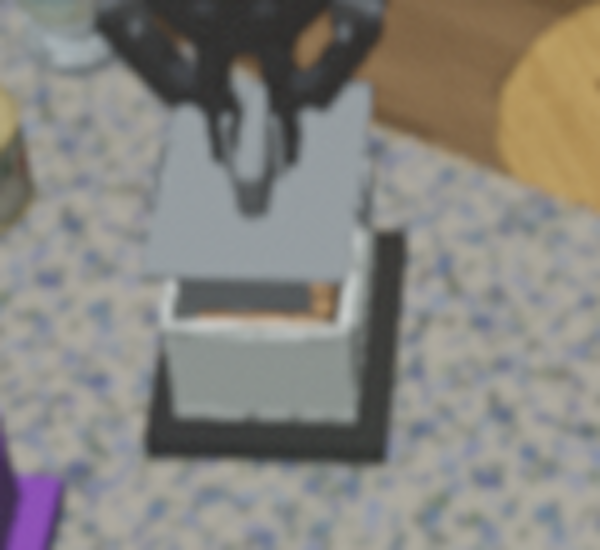

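Call:
{"method": "arm_command", "body": {
  "rows": [0,0,0,0,0,0,-1,0,0,0,0,0,0,-1]
}}

```text
time: 9.72
ee_pos: [0.5222, 0.1642, 0.2032]
tcp_rot: [-90.0, 0.0, 118.0]
wrist_force: [-0.3, -0.6, -1.9]
opening: 0.0147
```

Call:
{"method": "arm_command", "body": {
  "rows": [0,0,0,0,0,0,-1]
}}

```text
time: 9.8
ee_pos: [0.5222, 0.1642, 0.2031]
tcp_rot: [-90.0, 0.0, 118.0]
wrist_force: [0.0, 0.0, -1.9]
opening: 0.0148
```

```bash
python3 held.py w10 | grep -v width;python3 - <<'E'
from h import *
o=sensors.get_obs(); print(o["ee_pos"]*1000,o["tcp_rot"],o["q"],o["qd"])
E
```

```text
[0.5222 0.1642 0.2031] [-90.02   0.   118.02] [ 0.   0.  -1.9] [-0.03 -0.01 -0.  ] 0.014758517084699345
plate n 25313 tilt deg x,z [0.09 0.38] y at tcp 0.0773 x range -0.05103506974253671 0.05151846557944249 z range 0.012817853713051415 0.06599824567623107
 0.0952 0.0963 0.0952 0.0955 0.0957 0.0954 0.0952 0.0957 0.0956 0.0956]
centre x [ 0.0002  0.0006  0.0003 -0.      0.0005  0.0001  0.0004 -0.0001  0.0002
  0.0002 -0.0001  0.0001  0.0001  0.0005 -0.0001  0.0002  0.0001  0.0007
 -0.0002  0.0004] yaw slope deg -0.11
[522.12993798 164.11791474 202.97626941] [-9.00070357e+01  2.58378360e-03  1.18019707e+02] [ 1.74496641e+01  3.76443758e+00 -2.36677728e+00  8.38613949e+01
 -1.24933432e-03 -1.05700430e+01] [-0.00358762  0.04219257 -0.05919875 -0.02603339 -0.04575803 -0.08970373]
```

Call:
{"method": "arm_command", "body": {
  "rows": [-0.06,0.5,0.03,0,0.15,0,-1,-0.06,1,0.03,0,0.15,0,-1,-0.06,1.5,0.03,0,0.15,0,-1,-0.06,2,0.03,0,0.15,0,-1,-0.06,2.4,0.03,0,0.15,0,-1,-0.06,2.5,0.03,0,0.15,0,-1,-0.06,2.5,0.03,0,0.15,0,-1,-0.06,2.5,0.03,0,0.15,0,-1]
}}

```text
time: 10.52
ee_pos: [0.5221, 0.1635, 0.1779]
tcp_rot: [-90.0, -0.0, 117.9]
wrist_force: [0.2, -0.9, -1.4]
opening: 0.0142
```

```bash
python3 held.py w11 | grep -v width
```

```text
[0.5221 0.1635 0.1779] [-90.    -0.   117.87] [ 0.2 -0.9 -1.4] [-0.02  0.04 -0.  ] 0.014224312004260244
plate n 25319 tilt deg x,z [0.08 0.39] y at tcp 0.0773 x range -0.05118172289279704 0.05156004166290387 z range 0.012538173411893545 0.06597498866351865
 0.0953 0.0968 0.0956 0.0957 0.0959 0.0957 0.0955 0.0958 0.0954 0.0956]
centre x [ 0.      0.0004  0.0001  0.      0.0006  0.0001  0.0008  0.0003  0.0002
  0.     -0.     -0.      0.0001  0.0004  0.0001  0.0006  0.0002  0.0008
 -0.      0.0005] yaw slope deg 0.21
```

Call:
{"method": "arm_command", "body": {
  "rows": [0,0.1,0,0,0,0,-1,0,0.2,0,0,0,0,-1,0,0.3,0,0,0,0,-1,0,0.4,0,0,0,0,-1,0,0.5,0,0,0,0,-1,0,0.5,0,0,0,0,-1]
}}

```text
time: 11.07
ee_pos: [0.5221, 0.1635, 0.173]
tcp_rot: [-90.0, -0.0, 117.9]
wrist_force: [-1.1, 1.3, 0.6]
opening: 0.0144
```

Call:
{"method": "arm_command", "body": {
  "rows": [0,0.05,0,0,0,0,-1,0,0.1,0,0,0,0,-1,0,0.15,0,0,0,0,-1,0,0.2,0,0,0,0,-1,0,0.2,0,0,0,0,-1]
}}

```text
time: 11.48
ee_pos: [0.5222, 0.1635, 0.1709]
tcp_rot: [-90.0, -0.0, 117.9]
wrist_force: [-0.8, 0.6, 1.3]
opening: 0.0141
```

Call:
{"method": "arm_command", "body": {
  "rows": [0,0.05,0,0,0,0,-1,0,0.1,0,0,0,0,-1,0,0.15,0,0,0,0,-1,0,0.2,0,0,0,0,-1,0,0.2,0,0,0,0,-1]
}}

```text
time: 11.9
ee_pos: [0.5222, 0.1635, 0.1689]
tcp_rot: [-90.0, 0.0, 117.9]
wrist_force: [-0.3, 1.4, 2.9]
opening: 0.0143
```

Call:
{"method": "arm_command", "body": {
  "rows": [0,0.05,0,0,0,0,-1,0,0.1,0,0,0,0,-1,0,0.15,0,0,0,0,-1,0,0.2,0,0,0,0,-1,0,0.2,0,0,0,0,-1]
}}

```text
time: 12.32
ee_pos: [0.5223, 0.1634, 0.1673]
tcp_rot: [-90.0, 0.0, 117.9]
wrist_force: [-1.7, 1.1, 6.2]
opening: 0.0143
```

Call:
{"method": "arm_command", "body": {
  "rows": [0,0.05,0,0,0,0,-1,0,0.1,0,0,0,0,-1,0,0.1,0,0,0,0,-1]
}}

```text
time: 12.57
ee_pos: [0.5224, 0.1634, 0.1665]
tcp_rot: [-90.1, 0.0, 117.9]
wrist_force: [-1.0, 0.6, 6.9]
opening: 0.0145
```

Call:
{"method": "arm_command", "body": {
  "rows": [0,0.05,0,0,0,0,-1,0,0.1,0,0,0,0,-1,0,0.1,0,0,0,0,-1]
}}

```text
time: 12.82
ee_pos: [0.5224, 0.1635, 0.1657]
tcp_rot: [-90.1, 0.0, 117.9]
wrist_force: [-1.7, 0.4, 8.8]
opening: 0.0145
```

Call:
{"method": "arm_command", "body": {
  "rows": [0,0.05,0,0,0,0,-1,0,0.1,0,0,0,0,-1,0,0.1,0,0,0,0,-1]
}}

```text
time: 13.07
ee_pos: [0.5225, 0.1635, 0.1648]
tcp_rot: [-90.1, 0.0, 117.9]
wrist_force: [-1.5, 0.6, 9.5]
opening: 0.0145
```

Call:
{"method": "arm_command", "body": {
  "rows": [0,0.05,0,0,0,0,-1,0,0.1,0,0,0,0,-1,0,0.1,0,0,0,0,-1]
}}

```text
time: 13.32
ee_pos: [0.5226, 0.1635, 0.164]
tcp_rot: [-90.1, 0.0, 117.9]
wrist_force: [-1.8, 0.4, 11.4]
opening: 0.0148
```

Call:
{"method": "arm_command", "body": {
  "rows": [0,0.05,0,0,0,0,-1,0,0.1,0,0,0,0,-1,0,0.1,0,0,0,0,-1]
}}

```text
time: 13.57
ee_pos: [0.5227, 0.1635, 0.1632]
tcp_rot: [-90.1, 0.0, 117.9]
wrist_force: [-1.1, 0.3, 12.5]
opening: 0.0147
```

Call:
{"method": "arm_command", "body": {
  "rows": [0,0.05,0,0,0,0,-1,0,0.1,0,0,0,0,-1,0,0.1,0,0,0,0,-1]
}}

```text
time: 13.82
ee_pos: [0.5228, 0.1635, 0.1624]
tcp_rot: [-90.2, 0.0, 117.9]
wrist_force: [-0.5, 0.7, 12.6]
opening: 0.0148
```

```bash
python3 held.py w12 | grep -v width
```

```text
[0.5228 0.1635 0.1624] [-9.0150e+01  4.0000e-02  1.1786e+02] [-0.5  0.7 12.6] [0.14 0.28 0.01] 0.01477246483574924
plate n 25297 tilt deg x,z [0.02 0.33] y at tcp 0.0773 x range -0.0515582974256927 0.052502561452784445 z range 0.010884130873751029 0.06598522244402032
 0.0954 0.0951 0.0954 0.0957 0.0953 0.0955 0.0954 0.0956 0.0952 0.0955]
centre x [ 0.0008  0.0001 -0.      0.0001  0.0001  0.0001 -0.      0.0004  0.0002
  0.0005  0.0001  0.0005  0.0001  0.0003  0.      0.0008  0.      0.0004
  0.0001  0.0005] yaw slope deg 0.14
```

View pics/w12.png

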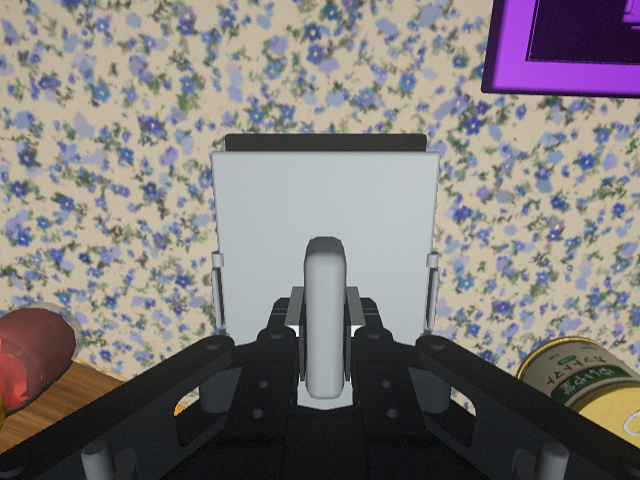

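Call:
{"method": "arm_command", "body": {
  "rows": [0,0.05,0,0,0,0,-1,0,0.1,0,0,0,0,-1,0,0.1,0,0,0,0,-1]
}}

```text
time: 14.12
ee_pos: [0.5228, 0.1636, 0.1609]
tcp_rot: [-90.1, 0.0, 117.9]
wrist_force: [0.6, 0.5, 10.2]
opening: 0.0144
```

Call:
{"method": "arm_command", "body": {
  "rows": [0,0.05,0,0,0,0,-1,0,0.1,0,0,0,0,-1,0,0.1,0,0,0,0,-1]
}}

```text
time: 14.37
ee_pos: [0.5228, 0.1636, 0.1605]
tcp_rot: [-90.2, 0.0, 117.9]
wrist_force: [-1.2, 0.5, 14.4]
opening: 0.0142
```

Call:
{"method": "arm_command", "body": {
  "rows": [0,0.05,0,0,0,0,-1,0,0.1,0,0,0,0,-1,0,0.1,0,0,0,0,-1]
}}

```text
time: 14.62
ee_pos: [0.5228, 0.1636, 0.1601]
tcp_rot: [-90.2, 0.0, 117.9]
wrist_force: [-2.8, -0.5, 17.6]
opening: 0.0149
```

```bash
python3 held.py w13 | grep -v width
python3 - <<'E'
import cv2
a=cv2.imread("pics/w13.png"); cv2.imwrite("pics/w13c.png",cv2.resize(a[120:340,190:460],None,fx=2.7,fy=2.7))
E
```

```text
[0.5228 0.1636 0.1601] [-9.0190e+01  5.0000e-02  1.1787e+02] [-2.8 -0.5 17.6] [-0.04  0.8   0.01] 0.014851961981268936
plate n 25399 tilt deg x,z [0.01 0.21] y at tcp 0.0772 x range -0.050929632209917655 0.05162295480485025 z range 0.012669320271035527 0.06634858334309043
 0.0955 0.0956 0.0955 0.0951 0.096  0.095  0.0959 0.0954 0.096  0.0951]
centre x [ 0.0001  0.0004  0.0001  0.0001  0.0005 -0.0001  0.0004 -0.0002  0.0004
  0.0002  0.0006  0.      0.0003  0.0002  0.0003  0.0004  0.0003  0.0002
  0.0002  0.0003] yaw slope deg 0.2
```

View pics/w13c.png

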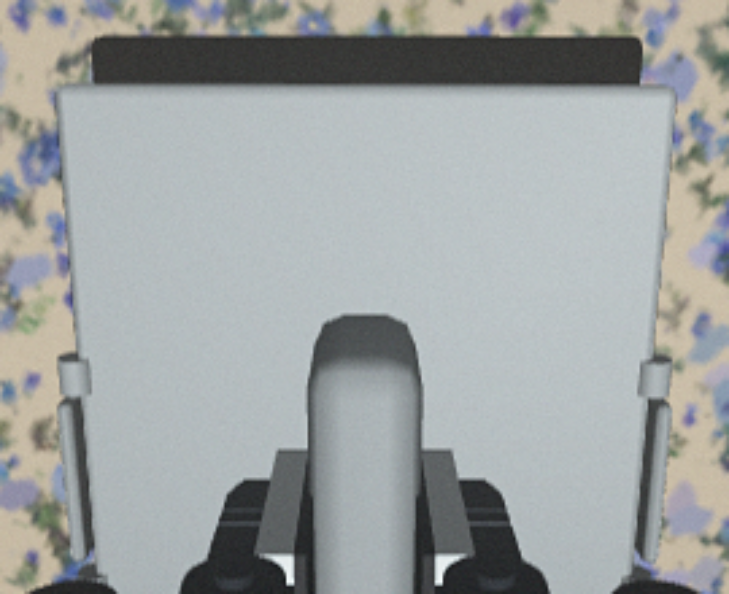

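Call:
{"method": "arm_command", "body": {
  "rows": [0,0.03,0,0.1,0,0,-1,0,0.06,0,0.2,0,0,-1,0,0.06,0,0.2,0,0,-1]
}}

```text
time: 14.92
ee_pos: [0.523, 0.1637, 0.1599]
tcp_rot: [-90.0, 0.1, 117.9]
wrist_force: [-3.1, -1.1, 19.4]
opening: 0.0144
```

```bash
python3 held.py w14 | grep -v width
```

```text
[0.523  0.1637 0.1599] [-9.0030e+01  5.0000e-02  1.1786e+02] [-3.1 -1.1 19.4] [ 0.01  0.68 -0.01] 0.014428324211267472
plate n 25329 tilt deg x,z [0.   0.33] y at tcp 0.0772 x range -0.050914618787978705 0.05145563013034072 z range 0.01243771382909527 0.06633435468554166
 0.0952 0.0952 0.0961 0.0949 0.0959 0.0951 0.0954 0.0954 0.0964 0.0951]
centre x [-0.0001  0.0005  0.0002  0.0001  0.0005 -0.      0.0004 -0.0001  0.0005
  0.0004 -0.      0.0003 -0.0001  0.0002  0.0004  0.0005  0.0004  0.0002
  0.0005  0.0005] yaw slope deg 0.3
```

Call:
{"method": "arm_command", "body": {
  "rows": [0,-0.1,0,0,0,0,-1,0,-0.2,0,0,0,0,-1,0,-0.3,0,0,0,0,-1,0,-0.3,0,0,0,0,-1]
}}

```text
time: 15.3
ee_pos: [0.523, 0.1637, 0.1613]
tcp_rot: [-90.0, 0.0, 117.9]
wrist_force: [2.3, 1.6, 6.8]
opening: 0.0144
```

Call:
{"method": "arm_command", "body": {
  "rows": [0,-0.1,0,0,0,0,-1,0,-0.2,0,0,0,0,-1,0,-0.3,0,0,0,0,-1,0,-0.3,0,0,0,0,-1]
}}

```text
time: 15.63
ee_pos: [0.5223, 0.1634, 0.1634]
tcp_rot: [-89.8, 0.0, 117.9]
wrist_force: [2.7, 0.9, 2.7]
opening: 0.0149
```

Call:
{"method": "arm_command", "body": {
  "rows": [0,-0.1,0,0,0,0,-1,0,-0.2,0,0,0,0,-1,0,-0.3,0,0,0,0,-1,0,-0.3,0,0,0,0,-1]
}}

```text
time: 15.97
ee_pos: [0.5219, 0.1633, 0.1661]
tcp_rot: [-89.7, -0.0, 117.9]
wrist_force: [1.1, 0.4, 1.3]
opening: 0.0144
```

```bash
python3 held.py w15 | grep -v width
```

```text
[0.5219 0.1633 0.1661] [-89.74  -0.   117.87] [1.1 0.4 1.3] [ 0.05 -0.24 -0.07] 0.014405577970424193
plate n 25297 tilt deg x,z [0.07 0.54] y at tcp 0.0772 x range -0.05109776944476102 0.051665424962461626 z range 0.012453129546662134 0.06598523324474506
 0.0954 0.0955 0.0956 0.0956 0.0956 0.0959 0.0954 0.0958 0.0953 0.0959]
centre x [ 0.      0.0004  0.0002  0.0001  0.0005  0.      0.0006  0.0002  0.0002
  0.0006 -0.0001  0.0007  0.      0.0005  0.0001  0.0005  0.      0.0003
  0.0005  0.0003] yaw slope deg 0.11
```

Call:
{"method": "arm_command", "body": {
  "rows": [0,0,0,0,0,0,0,0,0,0,0,0,0,0,0,0,0,0,0,0,0,0,0,0,0,0,0,0.5,0,0,0,0,0,0,0.5,0,0,0,0,0,0,0.5,0,0,0,0,0,0,0.5]
}}

```text
time: 16.6
ee_pos: [0.5221, 0.1635, 0.1663]
tcp_rot: [-89.8, -0.0, 117.9]
wrist_force: [1.0, -0.7, 0.5]
opening: 0.0641
```

Call:
{"method": "arm_command", "body": {
  "rows": [0,-1,0,0,0,0,0.5,0,-2.5,0,0,0,0,0.5,0,-4,0,0,0,0,0.5,0,-6,0,0,0,0,0.5,0,-8,0,0,0,0,0.5,0,-10,0,0,0,0,0.5,0,-11,0,0,0,0,0.5,0,-11,0,0,0,0,0.5]
}}

```text
time: 17.27
ee_pos: [0.5231, 0.1639, 0.2792]
tcp_rot: [-90.0, 0.0, 117.9]
wrist_force: [1.0, 1.6, 0.1]
opening: 0.064
```

Run:
```python
from h import *
o=sensors.get_obs(); print(o["ee_pos"].round(4),o["tcp_rot"].round(2),o["wrist_force"].round(1),o["opening"])
c=imaging.camera("wrist"); cv2.imwrite("pics/w16.png",c["pixels"]); np.savez("w16.npz",**c)
P=cloud(c);z=P[...,2]; d=np.hypot(P[...,0]-.522,P[...,1]-.163)
m=((d<.09)&(z>.08)&(z<.105)).astype(np.uint8); m=cv2.morphologyEx(m,cv2.MORPH_OPEN,np.ones((3,3)));_,l,s,_=cv2.connectedComponentsWithStats(m); m=l==1+np.argmax(s[1:,4])
q=P[m]; C,S=np.cos(np.radians(27.83)),np.sin(np.radians(27.83)); X=(q[:,0]-.5228)*C+(q[:,1]-.1639)*S; Y=-(q[:,0]-.5228)*S+(q[:,1]-.1639)*C
k=np.linalg.lstsq(np.c_[X,Y,np.ones(len(q))],q[:,2],rcond=None)[0]
print(m.sum(),rect(q[:,:2]),"z0",k[2],"tilt",np.degrees(k[:2]),X.min(),X.max(),Y.min(),Y.max())
```

```text
[0.5231 0.1639 0.2792] [-9.0030e+01  4.0000e-02  1.1787e+02] [1.  1.6 0.1] 0.06403165679864074
19315 (array([522.6, 163.6]), array([133.8, 104.1]), 27.88) z0 0.08921564443821652 tilt [-0.00745231 -0.05697002] -0.06723778696421881 0.06657201879765964 -0.05219263293529201 0.051912765526655025
```

View pics/w16.png

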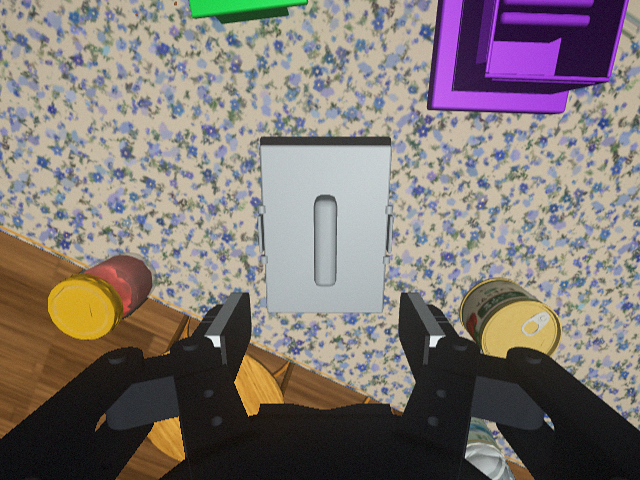

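The lid is on, centred and level at (326,225). I'll check its height against the table and pad in the same image, and look from the side.

Run:
```python
from h import *
for f in ("w2","w3","w16"):
    c=dict(np.load(f+".npz")); P=cloud(c);z=P[...,2]
    t=z[(np.abs(z)<.008)]; 
    C,S=np.cos(np.radians(27.83)),np.sin(np.radians(27.83)); X=(P[...,0]-.5228)*C+(P[...,1]-.1639)*S; Y=-(P[...,0]-.5228)*S+(P[...,1]-.1639)*C
    p=z[(np.abs(z-.018)<.004)&(np.abs(X)<.074)&(np.abs(Y)<.06)]
    l=z[(np.abs(z-.089)<.004)&(np.abs(X)<.06)&(np.abs(Y)<.045)]
    print(f,"table",np.median(t),"pad",np.median(p),len(p),"plate",np.median(l),len(l))
for n in ("scene","top"):
    c=imaging.camera(n); P=cloud(c);z=P[...,2]; d=np.hypot(P[...,0]-.522,P[...,1]-.162)
    m=(d<.04)&(z>.07)&(z<.1); print(n,np.median(z[m]),np.median(z[np.abs(z)<.008]))
    a=c["pixels"]; r=(slice(160,270),slice(220,340)) if n=="scene" else (slice(180,280),slice(210,320))
    cv2.imwrite(f"pics/{n}16.png",cv2.resize(a[r],None,fx=5,fy=5,interpolation=cv2.INTER_CUBIC))
```

```text
w2 table 0.0005633628932378842 pad 0.019621304701184533 4702 plate 0.08531752133172879 362
w3 table 0.00062354396949027 pad 0.01841944126391959 4849 plate 0.0853317139816678 110
w16 table 0.000610859866296054 pad 0.01851847541199747 1043 plate 0.08924579027300722 15567
scene 0.08953556502901727 0.00043072461163246034
top nan 0.00029283767442733755
  return _methods._mean(a, axis=axis, dtype=dtype,
  ret = ret.dtype.type(ret / rcount)
```

View pics/scene16.png

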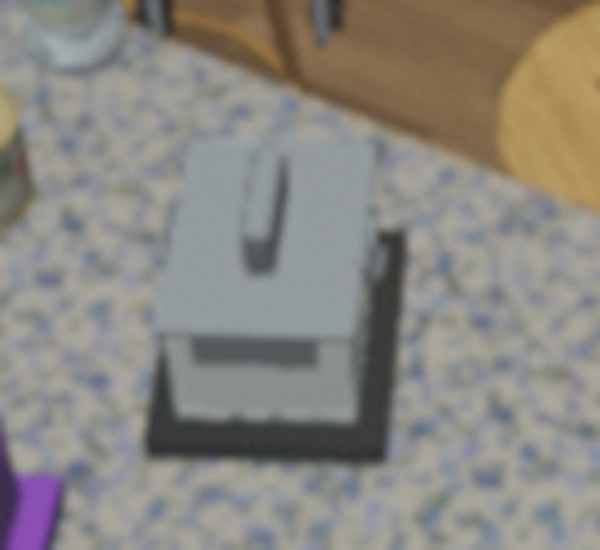

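Run:
```python
import cv2,numpy as np
a=cv2.imread("pics/w16.png")[120:330,230:420]; b=cv2.imread("pics/w3.png")[120:300,250:400]
a=cv2.resize(a,(400,int(210*400/190)),interpolation=cv2.INTER_CUBIC); b=cv2.resize(b,(400,a.shape[0]),interpolation=cv2.INTER_CUBIC)
cv2.imwrite("pics/clips.png",np.hstack([a,b]))
```

```text
(no output)
```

View pics/clips.png

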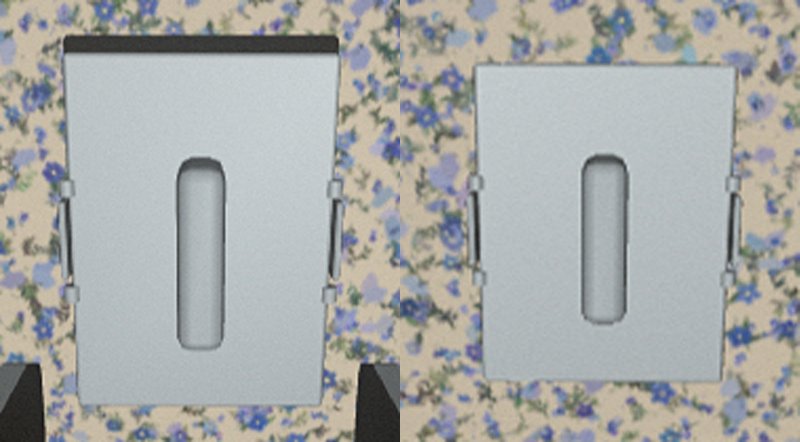

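Run:
```python
from h import *
print(sensors.get_obs()["time"], bot.job_done())
```

```text
the job is handed in; nothing more can be done
17.4167 None
```

I put the grey lid on the white canister, pressed it until it snapped home, let go, and handed the job in at 17.4 s. No verdict was reported.

**What I did:** I found the lid and canister with the wrist camera, gripped the bar and set the lid square over the mouth. I then pressed straight down in steps of 1–2 mm.

**Checks that it is home:**
- **Force:** Net of the lid's weight, resistance rose to about 14 N and dropped to about 12 N as the lid moved 1.5 mm. It then climbed at about 8–10 N/mm, which is the firm pad with the lid hard down. The highest net press I measured was about 21 N, under the 35 N limit.
- **Position:** After release the lid's centre was within about 0.4 mm of the canister's, its yaw was off by about 0.05°, and its tilt was under 0.1°. The plate's top was at about 88.6 mm, against 89 mm for home on an unloaded pad.
- **Clips:** Both look the same as when the lid stood free on the table, so neither is spread.
- **Surroundings:** The gripper stood clear at about 280 mm. I moved nothing else, and the jam jar and tin look undisturbed in the last picture.

**Less certain:**
- I did not view the hooks from the side, so both clips being snapped is inferred from force, level and height.
- Near full load there was a small off-centre moment of about 0.8 N·m, and levelling the tool by 0.2° only brought it down to about 0.7 N·m.
- The last height check from the top camera gave no reading. The scene camera put the plate top at about 89.1 mm after subtracting the table offset.

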